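# Set the jaw clearance of a board holder

### The arm

A 7-joint arm with a two-finger parallel gripper is mounted at the origin on a cart in front of the work surface, level with it; the furniture and walls round the work are solid. World frame = base frame: x ahead of the robot, y to its left, z up, the work surface at z = 0. Lengths are in m, angles in rad, forces in N, time in s.
With the tool pointing down it reaches from about 0.4 to 0.85 m from the base axis. Payload 4.4 kg.
Tool frame: the origin (TCP) lies midway between the tips of the shut fingers; the grasp point (between the pads) lies 19 mm behind it; z points along the fingers, y is the line along which they close (so a half turn about z gives the same grasp; the last joint's range is limited). The gripper opens to 94 mm and grips with 3 to 60 N. Pads are 16 mm wide; open, the fingers measure 119 mm over their backs; the gripper's body (75 mm by 177 mm) begins 78 mm behind the grasp point.
Start: joints at [-1.278, 0.628, 0.038, 1.517, -0.027, 0.996, -0.02], TCP at [0.228, 0.609, 0.205] pointing down, gripper open.
Joint ranges: [-3.06, 3.06], [-0.37, 2.12], [-1.25, 1.32], [0.18, 2.47], [-1.1, 4.24], [0.23, 1.98], [-2.94, 2.94]. Speed limits (rad/s): [2.57, 2.57, 3.14, 3.14, 3.14, 3.14, 3.14].

### API

Orientations are given as a unit quaternion [x, y, z, w].
In Python, from bench import ctrl, vision gives the robot as it stands. The module is installed in compiled form; this text tells all that it offers.
- The arm moves only by the shell command python3 -m inch 'ROWS' [FORCE]. ROWS is JSON, a list that holds one entry, the list of rows, each a list of 7 numbers: the shift along the world's x, y, z in units of 60 mm (1.0 is 60 mm), then the turn, a rotation vector about the world's x, y, z in units of 6 degrees (1.0 is 6 degrees), then the closure, from -1 (fully open) to 1 (shut). In form: [[[dx, dy, dz, rx, ry, rz, hand], ...]]. A call has 1 to 8 rows; each row shifts and turns the commanded pose from where the row before left it; what a row does not reach is not made up. A row lasts 1/8 s, in which the tool goes at most 62.5 mm and 10.7 degrees, less where a joint would pass 70% of its speed; a pose out of reach is approached as far as the arm can. A call is refused whole if a number of a shift passes 1 or a number of a turn 1, either way. A call with a gripper value outside its range is refused whole. The fingers move at their own pace and stop on an object; FORCE is the grip in N (left out, the last holds). Time passes only in rows, so rows that do not move let the fingers close. It gives the time, the measured TCP pose, the force, the opening and the grip force at its end, in the units of the state.
- ctrl.state(): the state, without advancing time (a new reading comes with each control period).
- vision.capture(name): name is "side" or "top" or "wrist"; returns the picture (400x640x3 uint8, blue, green, red); there is no depth.
- vision.camera_params(name): a dict with "mtx" (3x3 intrinsics, pixels), "dist_coeffs" ([k1, k2, p1, p2, k3] as OpenCV has them; the pictures are not rectified), "position" and "rotation" of the camera in the world. Camera axes: x right, y down, z forward; pixel columns grow to the right and rows downward; lengths in m; the calibration is good to about 2 mm. A picture is of the moment at which its call begins: read the wrist's pose just before it. camera_params takes no time and is no camera call; for the wrist camera it gives the pose at the moment of the call.
- ctrl.finish_job(): hands the job in; it is judged then, once.
The state is a dict: "t": time; "qpos": joint angles; "joint_vel": joint speeds; "joint_efforts": joint torques, N m; "ee_pos": TCP position; "eef_rot": TCP orientation; "contact_force": force on the tool from outside, world axes, zero at the start; "ft_torque": the same for the moment, N m; "grip_width": finger opening in m; "grip_force": force on a finger pad.
Only numpy, scipy, OpenCV 4.12 (cv2) and the standard library are available. Lean on these libraries where they do the work, as an engineer would, in place of code of your own. Each camera call takes 0.05 s, during which the arm holds its last target. There are 200 camera calls.

### The job

Set the board holder for the blue circuit board: slide the loose jaw by its orange post gently along the rods until the board is snug against both jaws, then back the jaw off so that a gap of about 5 mm is left for the board to expand, with the board still lying square against the fixed blue jaw. Let go, and leave the other things on the table where they are.

Things in the scene. Friction and masses are not known exactly. Their poses are not given: they have to be found in the camera images.
- board_holder: Fixed base of the board holder: two steel rods 310 mm long and 10 mm thick run along its y axis, 70 mm apart, their tops 17 mm above the table, with black feet at both ends. Origin on the table under its middle. It does not move.
- end_jaw: Fixed blue jaw, a crossbar 110 mm (its x) by 22 mm (its y) by 38 mm high, clamped on the rods towards the -y end of the holder at a place that varies. Origin on the table under its middle; axes parallel to the holder's. Its flat black rubber face, 11 mm from the origin, looks along +y towards the board.
- sliding_jaw (a joint): Position in m of the sliding aluminium jaw (110 x 22 x 38 mm high) on the rods: 0 is fully open (jaw middle 135 mm along +y from the holder's origin); it grows as the jaw slides along the holder's -y towards the fixed jaw; range 0 to 0.12. Friction about 2 N, no spring; it stays where it is left and cannot tilt or lift.
- jaw_grip (a point): Point on the axis of the upright round orange grip post of the sliding jaw, 64 mm above the table. The post is 21 mm thick and reaches from 42 to 82 mm above the table; it stands on the middle of the jaw. Axes parallel to the holder's, moves with the jaw.
- jaw_face (a point): Middle of the flat black rubber face of the sliding jaw that looks towards the board (holder's -y), 22 mm above the table, 11 mm from the post's axis. Axes parallel to the holder's.
- circuit_board: Loose blue circuit board, 190 (its x) x 140 (its y) x 17 mm, about 0.15 kg, flat across the rods, length along them. Origin under its middle, 15 mm above the table; its end edges, plate 2 mm thick, are 95 mm from it along x. At first it touches neither jaw and lies a little askew; pushed by the jaw it slides and squares up against the fixed jaw, where it becomes tight and rigid.
- multimeter: Bystander: yellow and black hand multimeter, 150 x 69 x 45 mm, origin under its middle.
- side_cutters: Bystander: side cutters with red handles, 44 x 122 x 12 mm, origin under the middle.
- transformer: Bystander: small grey transformer with a yellow winding, 42 x 60 x 36 mm, origin under its middle.

How it is judged:
By the outcome, as a careful person would: the job done as asked, in the order asked, and still so for the second after the job is handed in, with the robot touching nothing.
It also fails if it takes over 35 s, if anything falls off the work surface, if the arm or the gripper's body presses on something with over 40 N, if the wrist force passes 120 N, or if a joint passes its speed limit or range.

## Working session

There is one attempt and no reset: what is moved stays moved. The work goes in short steps, Python scripts to look and compute and a shell command to move; the robot and the scene stay as the last step left them, time stands still between calls to the robot, and variables do not carry over. Pictures are saved under pics/ and viewed, at most 10 in all, crops included, and the job is handed in when it is done.

```bash
mkdir -p pics
cat > h.py <<'E'
import numpy as np, cv2
from bench import ctrl, vision
def ray(n,uv,P=None):
    P=P or vision.camera_params(n)
    K=np.array(P["mtx"],float);d=np.array(P["dist_coeffs"],float)
    p=cv2.undistortPoints(np.array(uv,float).reshape(-1,1,2),K,d).reshape(-1,2)
    R=np.array(P["rotation"],float)
    if R.shape!=(3,3):
        from scipy.spatial.transform import Rotation as Ro
        R=Ro.from_quat(R).as_matrix()
    return np.array(P["position"]),np.c_[p,np.ones(len(p))]@R.T
def plane(n,uv,z,P=None):
    o,D=ray(n,uv,P); return o+D*((z-o[2])/D[:,2])[:,None]
E
python3 - <<'E'
from h import *
for n in("top","side"):
    cv2.imwrite(f"pics/{n}0.png",vision.capture(n)); print(n,vision.camera_params(n))
print(ctrl.state())
E
```

```text
top {'mtx': array([[410.14084261,   0.        , 312.99509846],
       [  0.        , 410.14084261, 202.88671554],
       [  0.        ,   0.        ,   1.        ]]), 'dist_coeffs': array([-0.00853483,  0.        ,  0.        ,  0.        ,  0.        ]), 'position': array([0.4582446 , 0.19471649, 1.27543149]), 'rotation': array([-0.69583038,  0.71590705, -0.04408146,  0.03679681])}
side {'mtx': array([[442.34487325,   0.        , 313.557459  ],
       [  0.        , 442.34487325, 203.00317603],
       [  0.        ,   0.        ,   1.        ]]), 'dist_coeffs': array([-0.04608345,  0.        ,  0.        ,  0.        ,  0.        ]), 'position': array([ 0.46257222, -0.86242128,  0.61266439]), 'rotation': array([ 0.85339385, -0.04584723,  0.03171962, -0.51827679])}
{'t': 0.1, 'qpos': array([-1.27779499,  0.62921971,  0.03844944,  1.51827856, -0.02701268,
        0.99630548, -0.01998882]), 'joint_vel': array([ 1.74632856e-03, -7.26847580e-04,  1.24398858e-04, -4.04523923e-03,
        8.40086385e-04, -7.28622353e-05, -1.29747907e-03]), 'joint_efforts': array([ 2.29175705e-03, -5.50786543e+01,  1.14736989e+00, -1.87115675e+01,
       -5.21241082e-02,  1.92464126e-02,  3.76023650e-05]), 'ee_pos': array([0.228006  , 0.60804829, 0.20466478]), 'eef_rot': array([ 1.78439705e-01,  9.83950484e-01, -8.33691141e-04, -1.47315370e-04]), 'contact_force': array([ 0.42976041,  0.09166353, -0.73216988]), 'ft_torque': array([ 8.08950297e-02, -9.63430763e-03, -7.52375005e-05]), 'grip_force': 0.0, 'grip_width': 0.09416192946347524}
```

View pics/top0.png

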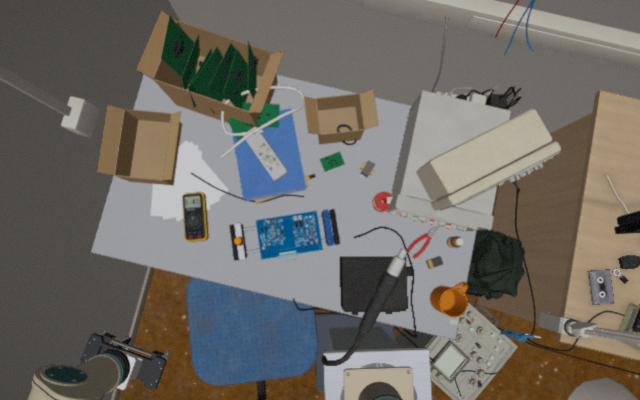

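View pics/side0.png

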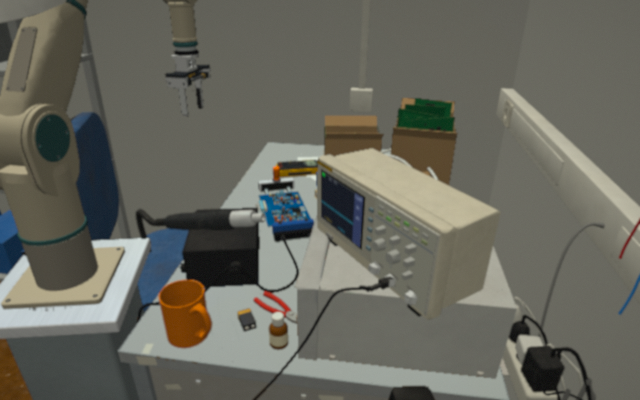

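The top view shows the orange post at about (238,241), the board at (290,234), the fixed jaw at (331,227) and the multimeter at (195,217). In the side view, the post is at about (277,172).

Run:
```python
from h import *
im=cv2.imread("pics/top0.png"); hsv=cv2.cvtColor(im,cv2.COLOR_BGR2HSV)
def comp(m,x0,x1,y0,y1):
    k=np.zeros_like(m);k[y0:y1,x0:x1]=m[y0:y1,x0:x1];c=max(cv2.findContours(k,0,1)[0],key=cv2.contourArea);return c,cv2.minAreaRect(c)
o,ro=comp(cv2.inRange(hsv,(5,150,120),(20,255,255)),225,252,225,260)
print(ro, plane("top",[ro[0]],.082))
j,rj=comp(cv2.inRange(hsv,(95,120,40),(130,255,255)),322,342,200,250)
print(rj, p:=plane("top",[rj[0]],.038), plane("top",cv2.boxPoints(rj),.038))
b,rb=comp(cv2.inRange(hsv,(95,120,40),(130,255,255)),250,322,200,270)
print(rb, plane("top",[rb[0]],.02),plane("top",cv2.boxPoints(rb),.02))
s=cv2.imread("pics/side0.png");hs=cv2.cvtColor(s,cv2.COLOR_BGR2HSV)
c,rs=comp(cv2.inRange(hs,(5,150,120),(20,255,255)),268,290,160,190)
print(rs, cv2.boundingRect(c))
# two-ray intersection for post, top cam center vs side centre
def tri(a,b):
    (o1,d1),(o2,d2)=ray("top",[a]),ray("side",[b]);A=np.c_[d1[0],-d2[0]];t=np.linalg.lstsq(A,o2-o1,rcond=None)[0];return o1+t[0]*d1[0],o2+t[1]*d2[0]
print(tri(ro[0],rs[0]))
v=cv2.resize(im[190:290,170:360],None,fx=4,fy=4,interpolation=cv2.INTER_CUBIC);cv2.imwrite("pics/c1.png",v)
```

```text
((237.5, 241.0), (6.0, 7.0), 90.0) [[0.49033987 0.4020733  0.082     ]]
((327.689208984375, 227.13511657714844), (34.68818283081055, 6.904757499694824), 80.53767395019531) [[0.5254247  0.13768865 0.038     ]] [[0.57606651 0.15499835 0.038     ]
 [0.5789417  0.13423962 0.038     ]
 [0.47522723 0.12053031 0.038     ]
 [0.47242698 0.14110275 0.038     ]]
((288.5924987792969, 234.6011199951172), (38.77458572387695, 61.507137298583984), 81.25383758544922) [[0.50702058 0.25695743 0.02      ]] [[0.55419405 0.35803711 0.02      ]
 [0.57772663 0.17101273 0.02      ]
 [0.46015049 0.15656507 0.02      ]
 [0.4372936  0.34170696 0.02      ]]
((276.1153564453125, 168.4230499267578), (4.714951992034912, 6.37905216217041), 56.3099365234375) (273, 165, 7, 7)
(array([0.49045478, 0.40281564, 0.07772748]), array([0.49129132, 0.40280541, 0.0777482 ]))
```

View pics/c1.png

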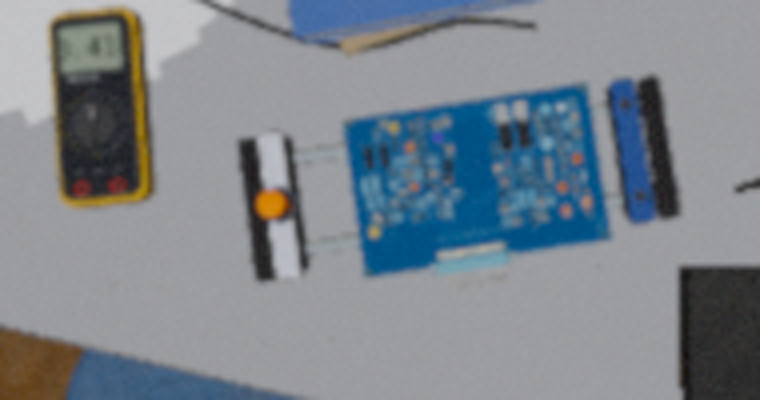

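The fixed jaw and post centres are 0.267 m apart. The holder's +y axis is about (-0.13, 0.99). The jaw has to slide about 55 mm. I'll go above the post with the closing line along the holder's y.

```bash
python3 -m inch '[[[0.73,-0.57,-0.1,0,0,0.78,-1],[0.73,-0.57,-0.1,0,0,0.78,-1],[0.73,-0.57,-0.2,0,0,0.78,-1],[0.73,-0.57,-0.2,0,0,0.78,-1],[0.73,-0.57,-0.2,0,0,0.78,-1],[0.73,-0.57,-0.2,0,0,0.78,-1],[0,0,0,0,0,0,-1],[0,0,0,0,0,0,-1]]]' 15
python3 - <<'E'
from h import *
P=vision.camera_params("wrist");im=vision.capture("wrist");cv2.imwrite("pics/w1.png",im);np.save("w1.npy",P,allow_pickle=True)
hsv=cv2.cvtColor(im,cv2.COLOR_BGR2HSV);m=cv2.inRange(hsv,(5,150,120),(20,255,255))
for c in cv2.findContours(m,0,1)[0]:
    if cv2.contourArea(c)>150:
        (u,v),r=cv2.minEnclosingCircle(c);print(u,v,r,cv2.boundingRect(c),plane("wrist",[(u,v)],.082,P))
E
```

```text
t: 1.1
ee_pos: [0.4904, 0.4037, 0.1451]
eef_rot: [-0.065, 0.998, 0.0, -0.001]
contact_force: [-0.2, 0.9, 0.4]
grip_width: 0.0944
grip_force: 0.0
448.5 223.0 31.515968322753906 (417, 209, 64, 17) [[0.48918727 0.50835501 0.082     ]]
318.0450744628906 206.53433227539062 13.200592041015625 (308, 194, 24, 25) [[0.48914645 0.39971668 0.082     ]]
```

View pics/w1.png

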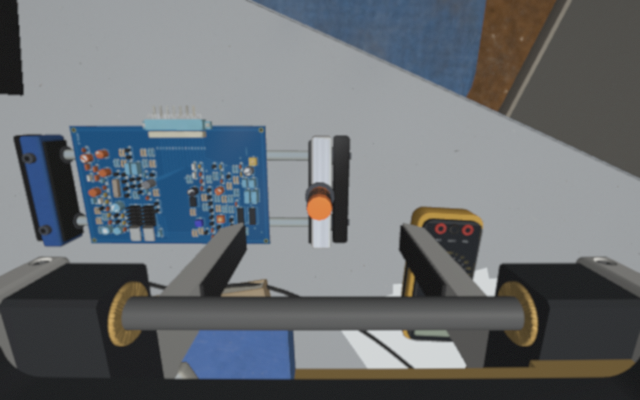

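The wrist view shows the post at (318,206), which gives (0.489, 0.400) and agrees with the top view to 2 mm. The rods line up with the fingers' closing line. I'll descend and grip.

```bash
python3 -m inch '[[[-0.01,-0.05,-0.55,0,0,0,-1],[0,0,-0.55,0,0,0,-1],[0,0,-0.55,0,0,0,-1],[0,0,0,0,0,0,1],[0,0,0,0,0,0,1],[0,0,0,0,0,0,1],[0,0,0,0,0,0,1],[0,0,0,0,0,0,1]]]' 20
python3 - <<'E'
from h import *
print(ctrl.state()["ee_pos"])
P=vision.camera_params("wrist");im=vision.capture("wrist");cv2.imwrite("pics/w2.png",im)
E
```

```text
t: 2.15
ee_pos: [0.4907, 0.4006, 0.0471]
eef_rot: [-0.066, 0.998, 0.0, 0.0]
contact_force: [0.2, 0.7, -0.4]
grip_width: 0.0475
grip_force: 0.0
[0.49070713 0.40059267 0.04712654]
```

View pics/w2.png

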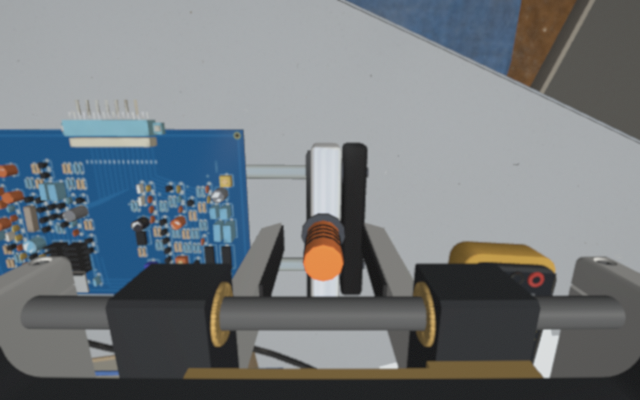

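The fingers are straddling the post at (323,250) and still closing.

```bash
python3 -m inch '[[[0,0,0,0,0,0,1],[0,0,0,0,0,0,1],[0,0,0,0,0,0,1],[0,0,0,0,0,0,1],[0,0,0,0,0,0,1]]]' 20
```

```text
t: 2.82
ee_pos: [0.4904, 0.4005, 0.0465]
eef_rot: [-0.066, 0.998, 0.0, -0.0]
contact_force: [0.8, 0.1, -0.1]
grip_width: 0.0203
grip_force: 20.0
```

```bash
python3 -m inch '[[[0.011,-0.083,0,0,0,0,1],[0.011,-0.083,0,0,0,0,1],[0.011,-0.083,0,0,0,0,1],[0.011,-0.083,0,0,0,0,1],[0.011,-0.083,0,0,0,0,1],[0.011,-0.083,0,0,0,0,1],[0.011,-0.083,0,0,0,0,1],[0.011,-0.083,0,0,0,0,1]]]' 20;  python3 -m inch '[[[0,0,0,0,0,0,1]]]'
python3 - <<'E'
from h import *
im=vision.capture("top");cv2.imwrite("pics/t2.png",cv2.resize(im[190:290,170:360],None,fx=4,fy=4,interpolation=cv2.INTER_CUBIC))
E
```

```text
t: 3.82
ee_pos: [0.4955, 0.3602, 0.0465]
eef_rot: [-0.066, 0.998, -0.0, -0.0]
contact_force: [-1.1, 2.8, -2.3]
grip_width: 0.0206
grip_force: 20.0
t: 3.95
ee_pos: [0.4956, 0.3594, 0.0464]
eef_rot: [-0.065, 0.998, -0.001, -0.0]
contact_force: [-0.2, -0.1, 0.5]
grip_width: 0.0203
grip_force: 20.0
```

View pics/t2.png

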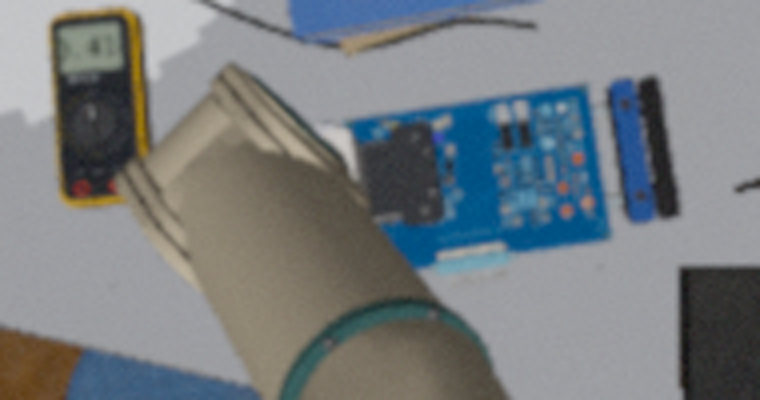

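The board hasn't moved yet, and the jaw has gone 41.5 mm. I'll continue slowly and watch the force.

```bash
python3 -m inch '[[[0.005,-0.033,0,0,0,0,1],[0.005,-0.033,0,0,0,0,1],[0.005,-0.033,0,0,0,0,1],[0.005,-0.033,0,0,0,0,1]]]' 20;  python3 -m inch '[[[0.002,-0.017,0,0,0,0,1],[0.002,-0.017,0,0,0,0,1]]]'; python3 -m inch '[[[0.002,-0.017,0,0,0,0,1]]]';python3 -m inch '[[[0.002,-0.017,0,0,0,0,1]]]'
```

```text
t: 4.5
ee_pos: [0.4965, 0.3528, 0.0464]
eef_rot: [-0.066, 0.998, 0.0, -0.0]
contact_force: [-3.3, 3.9, -2.1]
grip_width: 0.0208
grip_force: 20.0
t: 4.75
ee_pos: [0.4967, 0.3506, 0.0464]
eef_rot: [-0.066, 0.998, -0.0, -0.0]
contact_force: [-4.8, 3.4, -1.0]
grip_width: 0.0207
grip_force: 20.0
t: 4.88
ee_pos: [0.4969, 0.3496, 0.0464]
eef_rot: [-0.066, 0.998, -0.0, -0.0]
contact_force: [-4.3, 2.2, -0.5]
grip_width: 0.0206
grip_force: 20.0
t: 5.0
ee_pos: [0.497, 0.3485, 0.0464]
eef_rot: [-0.066, 0.998, -0.0, -0.0]
contact_force: [-3.5, 2.8, -1.4]
grip_width: 0.0202
grip_force: 20.0
```

```bash
for i in 1; do python3 -m inch '[[[0.0015,-0.017,0,0,0,0,1]]]' | sed -n '2p;4p'; python3 -m inch '[[[0.0015,-0.017,0,0,0,0,1]]]' | sed -n '2p;4p'; python3 -m inch '[[[0.0015,-0.017,0,0,0,0,1]]]'| sed -n '2p;4p'; done
```

```text
ee_pos: [0.4972, 0.3475, 0.0464]
contact_force: [-4.3, 2.8, -0.7]
ee_pos: [0.4972, 0.347, 0.0464]
contact_force: [-4.9, 5.0, -1.9]
ee_pos: [0.4972, 0.347, 0.0465]
contact_force: [-4.6, 6.4, -3.1]
```

Run:
```python
from h import *
im=vision.capture("top");cv2.imwrite("pics/t3.png",cv2.resize(im[190:290,220:360],None,fx=5,fy=5,interpolation=cv2.INTER_CUBIC))
```

```text
(no output)
```

View pics/t3.png

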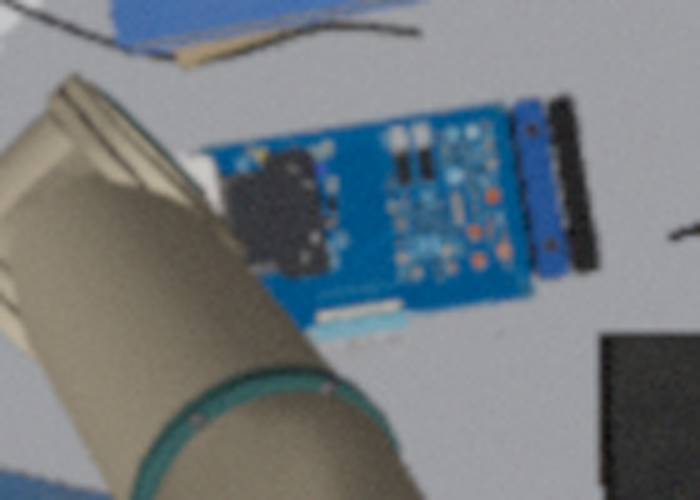

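The board now lies against the fixed jaw, and the edges at (510,190) look parallel. The jaw stopped about where predicted. I'll press a bit more to confirm it's tight.

```bash
python3 -m inch '[[[0.001,-0.017,0,0,0,0,1]]]' | sed -n '2p;4p'; python3 -m inch '[[[0.001,-0.017,0,0,0,0,1]]]' | sed -n '2p;4p'; python3 -m inch '[[[0.001,-0.017,0,0,0,0,1],[0,0,0,0,0,0,1]]]'
```

```text
ee_pos: [0.4972, 0.3471, 0.0464]
contact_force: [-4.1, 7.8, -4.0]
ee_pos: [0.4972, 0.347, 0.0464]
contact_force: [-2.4, 9.6, -4.6]
t: 5.92
ee_pos: [0.4973, 0.347, 0.0465]
eef_rot: [-0.067, 0.998, 0.003, 0.001]
contact_force: [-4.4, 10.5, -6.2]
grip_width: 0.0205
grip_force: 20.0
```

It's snug at about 11 N, with TCP y = 0.3470. I'll back off until the TCP has moved 5 mm (y ≈ 0.352).

```bash
python3 -m inch '[[[-0.002,0.017,0,0,0,0,1],[-0.002,0.017,0,0,0,0,1],[-0.002,0.017,0,0,0,0,1],[-0.002,0.017,0,0,0,0,1],[-0.002,0.017,0,0,0,0,1],[-0.002,0.017,0,0,0,0,1],[0,0,0,0,0,0,1]]]' | sed -n '2p;4p';python3 -m inch '[[[-0.002,0.017,0,0,0,0,1],[-0.002,0.017,0,0,0,0,1],[0,0,0,0,0,0,1]]]'
```

```text
ee_pos: [0.4972, 0.3471, 0.0464]
contact_force: [-3.7, -1.5, 1.8]
t: 7.18
ee_pos: [0.4968, 0.3502, 0.0464]
eef_rot: [-0.065, 0.998, -0.0, -0.0]
contact_force: [-4.0, -2.6, 2.4]
grip_width: 0.0208
grip_force: 20.0
```

```bash
python3 -m inch '[[[-0.002,0.015,0,0,0,0,1],[-0.002,0.015,0,0,0,0,1],[0,0,0,0,0,0,1],[0,0,0,0,0,0,1]]]'
python3 - <<'E'
from h import *
im=vision.capture("wrist");cv2.imwrite("pics/w3.png",im)
E
```

```text
t: 7.68
ee_pos: [0.4965, 0.3526, 0.0464]
eef_rot: [-0.066, 0.998, 0.0, -0.0]
contact_force: [-3.8, -2.0, 1.1]
grip_width: 0.0204
grip_force: 20.0
```

View pics/w3.png

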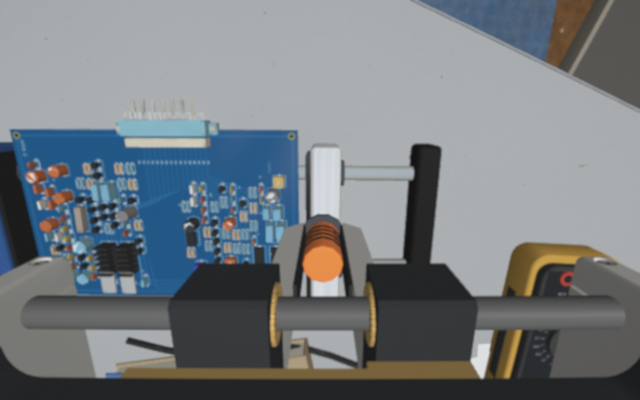

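The gap is visible at about x = 300–312, with the TCP backed off 5.5 mm. I'll relax the drag, open, and rise.

```bash
python3 -m inch '[[[0.002,-0.013,0,0,0,0,1],[0,0,0,0,0,0,1]]]'| sed -n '2p;4p'; python3 -m inch '[[[0,0,0,0,0,0,-1],[0,0,0,0,0,0,-1],[0,0,0,0,0,0,-1],[0,0,0,0,0,0,-1],[0,0,0,0,0,0,-1],[0,0,0,0,0,0,-1]]]'; python3 -m inch '[[[0,0,0.5,0,0,0,-1],[0,0,0.6,0,0,0,-1],[0,0,0.6,0,0,0,-1],[0,0,0,0,0,0,-1],[0,0,0,0,0,0,-1]]]'
python3 - <<'E'
from h import *
P=vision.camera_params("wrist");im=vision.capture("wrist");np.save("P.npy",P,allow_pickle=True);cv2.imwrite("w4.png",im)
cv2.imwrite("pics/w4.png",im[80:300,:][:, :]);cv2.imwrite("pics/w4c.png",cv2.resize(im[100:270,100:360],None,fx=3,fy=3,interpolation=cv2.INTER_CUBIC))
E
```

```text
ee_pos: [0.4965, 0.3526, 0.0464]
contact_force: [-4.8, 0.8, -0.4]
t: 8.72
ee_pos: [0.4968, 0.3516, 0.0465]
eef_rot: [-0.066, 0.998, 0.0, 0.0]
contact_force: [-0.1, 0.6, 0.4]
grip_width: 0.0771
grip_force: 0.0
t: 9.35
ee_pos: [0.4963, 0.3512, 0.1479]
eef_rot: [-0.066, 0.998, -0.0, -0.0]
contact_force: [0.6, -0.2, 0.3]
grip_width: 0.0941
grip_force: 0.0
```

View pics/w4c.png

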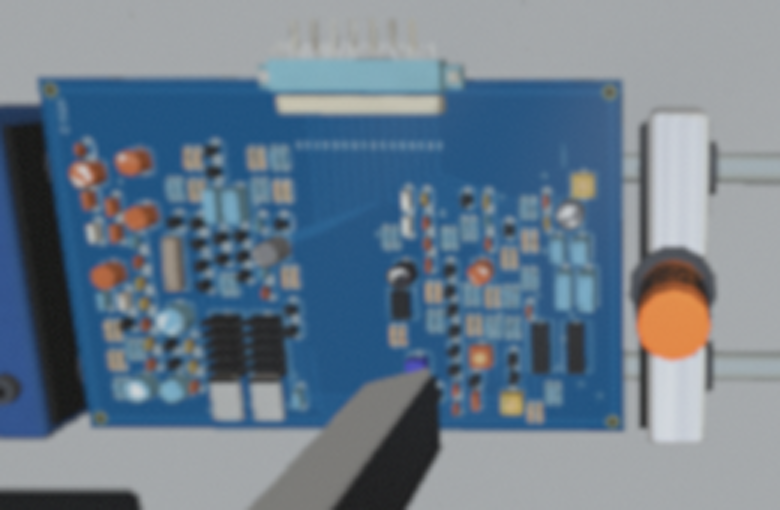

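Run:
```python
from h import *
P=np.load("P.npy",allow_pickle=True).item();im=cv2.imread("w4.png");n="wrist"
hy=np.array([-.13,.9915,0])
g=cv2.cvtColor(im,cv2.COLOR_BGR2GRAY)
for r in(145,175,185,200,232):print(r,im[r,302:322:1].tolist() if r==175 else g[r,302:340].tolist())
f=lambda u,v,z:float(plane(n,[(u+100/1,v)] if 0 else [(u,v)],z,P)[0]@hy)
c=lambda x,y:(x/3+100-.33,y/3+100-.33)
be=[f(*c(622,y),.018) for y in(90,250,420)];print("board right",be)
for z in(.03,.036,.038):print(z,"jaw face",[f(*c(642,y),z) for y in(140,220,410)],"jaw far",f(*c(707,220),z))
print("board left",[f(*c(x,y),.018) for x,y in((40,80),(92,427))],"corners",plane(n,[c(40,80),c(92,427),c(622,430),c(621,82)],.018,P))
```

```text
145 [92, 94, 94, 94, 101, 127, 154, 165, 165, 163, 146, 105, 78, 96, 135, 168, 189, 201, 202, 200, 201, 204, 206, 205, 203, 202, 201, 204, 206, 206, 204, 202, 200, 191, 169, 163, 165, 166]
175 [[134, 92, 55], [137, 96, 56], [139, 97, 57], [134, 93, 55], [131, 96, 65], [140, 121, 106], [161, 154, 148], [169, 166, 162], [171, 168, 164], [168, 165, 161], [151, 148, 145], [104, 101, 99], [69, 67, 65], [91, 91, 90], [137, 137, 136], [174, 172, 170], [202, 196, 192], [215, 207, 201], [215, 207, 201], [213, 205, 199]]
185 [84, 87, 87, 84, 91, 119, 154, 167, 169, 166, 147, 101, 66, 72, 81, 86, 85, 84, 83, 83, 84, 85, 84, 85, 84, 83, 82, 82, 85, 93, 109, 132, 148, 161, 167, 169, 168, 168]
200 [79, 83, 85, 81, 87, 120, 153, 156, 129, 93, 66, 66, 84, 108, 132, 151, 157, 159, 159, 160, 158, 159, 158, 159, 160, 159, 160, 160, 160, 156, 145, 126, 104, 79, 75, 103, 139, 162]
232 [76, 78, 80, 78, 82, 107, 142, 163, 168, 166, 148, 97, 56, 88, 141, 180, 201, 210, 212, 212, 214, 214, 212, 208, 205, 203, 204, 206, 208, 208, 207, 203, 189, 174, 168, 168, 168, 168]
board right [0.2684052224787358, 0.26783000502291465, 0.2671486843517224]
0.03 jaw face [0.275135457643269, 0.27499099039939867, 0.2746152036012782] jaw far 0.29598126266777824
0.036 jaw face [0.27529764762303255, 0.275156088113602, 0.27478786488619583] jaw far 0.29572388303735886
0.038 jaw face [0.2753517109496204, 0.2752111206850031, 0.27484541864783507] jaw far 0.295638089827219
board left [0.07884628492923315, 0.07765880055775513] corners [[0.45987294 0.13981822 0.018     ]
 [0.58006661 0.15437969 0.018     ]
 [0.55614855 0.34231509 0.018     ]
 [0.43605989 0.32758055 0.018     ]]
```

The camera gives a gap of about 6.3 mm, and dead reckoning gives about 5.6 mm. The board is square to the jaw within 0.5°. Both readings are slightly high, so I'll regrip and nudge it about 1 mm closer.

```bash
python3 -m inch '[[[0,0,-0.6,0,0,0,-1],[0,0,-0.6,0,0,0,-1],[0.005,0,-0.5,0,0,0,-1],[0,0,0,0,0,0,1],[0,0,0,0,0,0,1],[0,0,0,0,0,0,1],[0,0,0,0,0,0,1],[0,0,0,0,0,0,1]]]' 20|sed -n '2p;4,5p'; python3 -m inch '[[[0,0,0,0,0,0,1],[0,0,0,0,0,0,1],[0,0,0,0,0,0,1],[0,0,0,0,0,0,1],[0,0,0,0,0,0,1]]]'
```

```text
ee_pos: [0.4974, 0.3519, 0.0472]
contact_force: [-0.1, 0.7, 0.2]
grip_width: 0.0474
t: 11.02
ee_pos: [0.497, 0.3519, 0.0465]
eef_rot: [-0.066, 0.998, 0.0, 0.0]
contact_force: [0.7, 1.2, 0.1]
grip_width: 0.0206
grip_force: 20.0
```

The regrip centred the jaw at TCP y = 0.3519, which is about 5.0 mm from snug. I'll release, retreat and check.

```bash
python3 -m inch '[[[0,0,0,0,0,0,-1],[0,0,0,0,0,0,-1],[0,0,0,0,0,0,-1],[0,0,0,0,0,0,-1],[0,0,0,0,0,0,-1],[0,0,0,0,0,0,-1],[0,0,0,0,0,0,-1]]]'|sed -n '2p;4,5p'; python3 -m inch '[[[0,0,0.5,0,0,0,-1],[0,0,0.6,0,0,0,-1],[0,0,0.6,0,0,0,-1],[0,0,0,0,0,0,-1],[0,0,0,0,0,0,-1]]]'
python3 - <<'E'
from h import *
P=vision.camera_params("wrist");im=vision.capture("wrist");cv2.imwrite("w5.png",im)
g=cv2.cvtColor(im,cv2.COLOR_BGR2GRAY).astype(float)
hy=np.array([-.13,.9915,0])
for r in(140,145,175,185,232,236):
    a=g[r,300:322]; d=np.diff(a)
    k=a.argmin
    i=int(np.argmax(d[:12])); up=i+1
    def cross(lo,hi,lv,s):
        for u in range(lo,hi):
            x,y=g[r,u],g[r,u+1]
            if (x-lv)*(y-lv)<=0 and (y-x)*s>0: return u+(lv-x)/(y-x)
    u1=cross(300,312,127,1);u2=cross(int(u1)+2,322,115,-1)
    if u2: print(r,u1,u2,(plane("wrist",[(u2,r)],.036,P)[0]-plane("wrist",[(u1,r)],.018,P)[0])@hy)
E
```

```text
ee_pos: [0.497, 0.3516, 0.0465]
contact_force: [0.4, -0.0, 0.3]
grip_width: 0.087
t: 12.52
ee_pos: [0.4966, 0.3512, 0.1479]
eef_rot: [-0.066, 0.998, -0.0, -0.0]
contact_force: [-0.8, -0.6, 0.3]
grip_width: 0.094
grip_force: 0.0
145 307.0357142857143 311.87179487179486 0.005357114036673147
175 307.2647058823529 311.7674418604651 0.005152599071159251
185 307.1818181818182 311.7906976744186 0.005300149431370569
232 307.57142857142856 311.7291666666667 0.005034358290127783
236 307.57142857142856 311.73333333333335 0.005055501784506282
```

The gap measures 5.0–5.35 mm along its length, the board is square, and the gripper is clear.

```bash
python3 -c "
from bench import ctrl;print(ctrl.finish_job())"
```

```text
the job is handed in; nothing more can be done
None
```

The job is handed in: I slid the jaw until the board was snug (about 11 N), then backed it off to a measured gap of 5.0–5.35 mm with the board square against the fixed jaw, the gripper clear and nothing else touched.

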